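# Press the heads of three clay busts down onto their necks

## Task

The heads of the three clay busts still stand raised on their neck pins. With the fingertips, press each head lightly straight down until it rests on the washer at its neck, in this order: first the bust with the top-knot, then the one with the flat-brimmed hat, last the small bare-headed child. Do not press hard, do not lift, tip or shove the busts, and leave everything else on the table where it is.

Things in the scene. Friction and masses are not known exactly. Their poses are not given: they have to be found in the camera images.
- topknot_bust: clay bust with a round top-knot of hair on its head (the tallest); foot 96 mm across. Loose, 0.6 to 1.2 kg, same grey-buff clay as the others, on a round dark wooden foot. Origin: centre of its underside, on the table; z up; the face looks along its -x. The head is a separate piece 103 mm tall on an upright pin above a black rubber washer.
- topknot_crown (a point): centre of the flat top of the top-knot, 25 mm across: where to press. Moves with the head; 264 mm above the table with the head fully raised (joint 0), 248 mm when fully down.
- topknot_head (a joint): how far the head has slid down its pin, m: 0 fully raised, 0.016 resting on the washer; 0 to 0.004 at the start. It slides with about 2.5 N of push and stays where left. The soft washer (8 mm thick) under it also squashes 0.4 mm per N of push, up to 7 mm, and springs back: the crown then dips that much more; the joint value leaves this out.
- hat_bust: clay bust wearing a flat-brimmed hat, brim 92 mm across; foot 96 mm across. Loose, 0.6 to 1.2 kg, same grey-buff clay as the others, on a round dark wooden foot. Origin: centre of its underside, on the table; z up; the face looks along its -x. The head is a separate piece 90 mm tall on an upright pin above a black rubber washer.
- hat_crown (a point): centre of the flat top of the hat, 52 mm across: where to press. Moves with the head; 221 mm above the table with the head fully raised (joint 0), 205 mm when fully down.
- hat_head (a joint): how far the head has slid down its pin, m: 0 fully raised, 0.016 resting on the washer; 0 to 0.004 at the start. It slides with about 2.5 N of push and stays where left. The soft washer (8 mm thick) under it also squashes 0.4 mm per N of push, up to 7 mm, and springs back: the crown then dips that much more; the joint value leaves this out.
- child_bust: smallest clay bust, a child with a bare rounded head 49 mm across; foot 76 mm across. Loose, 0.6 to 1.2 kg, same grey-buff clay as the others, on a round dark wooden foot. Origin: centre of its underside, on the table; z up; the face looks along its -x. The head is a separate piece 68 mm tall on an upright pin above a black rubber washer.
- child_crown (a point): centre of the top of the bare rounded head, nearly flat over 20 mm: where to press. Moves with the head; 169 mm above the table with the head fully raised (joint 0), 153 mm when fully down.
- child_head (a joint): how far the head has slid down its pin, m: 0 fully raised, 0.016 resting on the washer; 0 to 0.004 at the start. It slides with about 2.5 N of push and stays where left. The soft washer (8 mm thick) under it also squashes 0.4 mm per N of push, up to 7 mm, and springs back: the crown then dips that much more; the joint value leaves this out.
- brush_pot: white plastic pot with blue rim, 84 mm wide, 100 mm tall, with brushes up to 207 mm tall; loose, leave alone. Origin: centre of its underside.
- mug: white mug, 76 mm wide, 85 mm tall; loose, leave alone. Origin: centre of its underside.
- jar: glass jar with steel lid, 64 mm wide, 90 mm tall; loose, leave alone. Origin: centre of its underside.
- clay_block: block of clay 70 x 50 x 40 mm; loose, leave alone. Origin: centre of its underside.
- spatula: spatula lying flat; loose, leave alone. Origin: on its underside.
- tape: roll of tape lying flat, 90 mm wide, 24 mm tall; loose, leave alone. Origin: centre of its underside.
- sponge: yellow sponge 90 x 60 x 35 mm; loose, leave alone. Origin: centre of its underside.
There are look-alikes about, which are no part of the job. What is shaped like the hat_bust but pink or yellow is not meant.

How it is judged (in metres and radians):
On the way, in this order (a step that is already met when the one before it is completed fails the run):
1. the top-knot head is down, the other two still raised (value of joint topknot_head above 0.012 m and value of joint each of hat_head, child_head below 0.007 m), for 0.1 s.
2. the hat head is down as well, the child's still raised (value of joint each of topknot_head, hat_head above 0.012 m and value of joint child_head below 0.007 m), for 0.1 s.
3. all three heads are down (value of joint each of topknot_head, hat_head, child_head above 0.012 m), for 0.1 s.
At the end, for the whole second after the job is handed in: All three heads are within 4 mm of resting on their washers (joint above 0.012), pressed in the stated order; the busts stand upright, at rest, within 30 mm of where they began, and the other things too (all of step 3 and angle between each of topknot_bust, hat_bust, child_bust's own z axis and vertical below 0.1 rad and distance of each of topknot_bust, hat_bust, child_bust, brush_pot, mug, jar, clay_block, spatula, tape, sponge from where it was at the start of the episode below 0.03 m and linear speed of each of topknot_bust, hat_bust, child_bust below 0.02 m/s); the robot touches nothing.
It fails at once if a bust is pressed harder than 15 N (contact force between any of the fingers, the arm and topknot_bust above 15 N or contact force between any of the fingers, the arm and hat_bust above 15 N or contact force between any of the fingers, the arm and child_bust above 15 N).
It fails at once if a bust is lifted off the table (10 mm) (height (world z) of any of topknot_bust, hat_bust, child_bust above 0.01 m).
It fails at once if a bust is tipped (0.25 rad) or shoved (more than 30 mm) (angle between any of topknot_bust, hat_bust, child_bust's own z axis and vertical above 0.25 rad or distance of any of topknot_bust, hat_bust, child_bust from where it was at the start of the episode above 0.03 m).
It fails at once if another thing on the table is moved more than 30 mm (distance of any of brush_pot, mug, jar, clay_block, spatula, tape, sponge from where it was at the start of the episode above 0.03 m).
It also fails if it takes over 53 s, if anything falls off the work surface, if the arm or the gripper's body presses on something with over 40 N, if the wrist force passes 120 N, or if a joint passes its speed limit or range.

## Robot

A 6-joint arm with a two-finger parallel gripper is mounted at the origin on the work surface. World frame = base frame: x ahead of the robot, y to its left, z up, the work surface at z = 0. Lengths are in mm, angles in degrees, forces in N, time in s.
With the tool pointing down it reaches from about 275 to 750 mm from the base axis. Payload 10.2 kg.
Tool frame: the origin (TCP) lies midway between the tips of the shut fingers; the grasp point (between the pads) lies r.grip_depth behind it (r.grip_depth is the distance from the TCP to the grasp point, in mm); z points along the fingers, y is the line along which they close (so a half turn about z gives the same grasp; the last joint's range is limited). The gripper opens to 88 mm and grips with 3 to 60 N. Pads are 18 mm wide; open, the fingers measure 123 mm over their backs; the gripper's body (75 mm by 187 mm) begins 45 mm behind the grasp point.
Start: joints at [-75.997, 17.928, 85.812, -0, 76.261, -12.8], TCP at [236.724, -468.607, 206.12] pointing down, gripper open.
Joint ranges: [-168.41, 168.41], [-55.51, 124.54], [10.69, 146.95], [-70.63, 250.63], [1, 178], [-165.06, 165.06]. Speed limits (degrees/s): [136.94, 136.94, 172.46, 180, 180, 180].

## Interface

Orientations are given as a 3x3 rotation matrix whose columns are the frame's x, y, z axes.
In Python, from bench import r, imaging gives the robot as it stands. The module is installed in compiled form; this text tells all that it offers.
- The arm moves only by the tool arm_command, never from a script. Its argument "rows" is one flat list of numbers, 7 for each row, row after row: the shift along the world's x, y, z scaled (see below), then the turn, a rotation vector about the world's x, y, z scaled (see below), then the opening, from 0 (shut) to 1 (fully open). In form: [dx, dy, dz, wx, wy, wz, grip, dx, dy, dz, wx, wy, wz, grip, ...]. A call has exactly 5 rows; each row is the pose to reach, as a shift and turn from the pose commanded when the call began; what a row does not reach only later rows make up. The controller multiplies each number of a shift by 0.25 m and each number of a turn by 90 degrees. A row lasts 1/8 s, in which the tool goes at most 62.5 mm and 10.7 degrees, less where a joint would pass 70% of its speed; a pose out of reach is approached as far as the arm can. A call with a number of a shift or a turn outside -1 to 1 is refused whole. A call with a gripper value outside its range is refused whole. The fingers move at their own pace and stop on an object; "squeeze" is the grip in N (left out, the last holds). Time passes only in rows, so rows that repeat a pose let the fingers close, or fill a call up. It gives the time, the measured TCP pose, the force, the opening and the grip force at its end, in the units of the state.
- r.read_state(): the state, without advancing time (a new reading comes with each control period).
- imaging.capture(name): name is "scene" or "top" or "wrist"; returns a dict with "img" (480x640x3 uint8, red, green, blue), "range_z" (480x640 float32, mm along the optical axis (not along the pixel's ray), 0 where there is no reading), "fov_y" (degrees; the focal length in pixels is half the picture's height over the tangent of half this angle, whatever the lens; pixels are square), "cx", "cy" (the principal point, pixels), "position" and "attitude" of the camera in the world; the wrist camera has in their place "tool_from_camera" (4x4, takes a point from camera to tool coordinates, whose origin is the TCP and whose axes are the flange's). Camera axes: x right, y up, looking along -z (the intrinsics and any distortion apply to the point x, -y, -z); pixel columns grow to the right and rows downward; lengths in mm; the calibration is good to about 2 mm. A picture is of the moment at which its call begins: read the wrist's pose just before it.
- r.sign_off(): hands the job in; it is judged then, once.
The state is a dict: "t": time; "joint_positions": joint angles; "qd": joint speeds; "joint_efforts": joint torques, N m; "tool_pos": TCP position; "eef_rot": TCP orientation; "wrist_force": force on the tool from outside, world axes, zero at the start; "ft_torque": the same for the moment, N m; "width": finger opening in mm; "finger_force": force on a finger pad.
Only numpy, scipy, OpenCV 4.12 (cv2) and the standard library are available. Lean on these libraries where they do the work, as an engineer would, in place of code of your own. Each camera call takes 0.05 s, during which the arm holds its last target. There are 200 camera calls.

## Working session

There is one attempt and no reset: what is moved stays moved. The work goes in short steps, Python scripts to look and compute and a tool call to move; the robot and the scene stay as the last step left them, time stands still between calls to the robot, and variables do not carry over. Pictures are saved under pics/ and viewed, at most 10 in all, crops included, and the job is handed in when it is done.

Besides the shell and the picture viewer there is one more tool, called after "Request:" by a JSON object that holds its "fn" and its "kwargs". arm_command: Moves the arm, as the interface text tells. Its arguments: {"type":"object","properties":{"rows":{"type":"array"},"squeeze":{"type":"number"}},"required":["rows"]}

```bash
mkdir -p pics
cat > h.py <<'E'
import numpy as np, cv2
from bench import r, imaging
def cap(n):
    s=r.read_state(); c=imaging.capture(n)
    return s,c
def cloud(c,s=None):
    h,w=c['range_z'].shape; f=h/2/np.tan(np.radians(c['fov_y'])/2)
    v,u=np.mgrid[0:h,0:w]; d=c['range_z'].astype(float)
    p=np.stack([(u-c['cx'])/f*d,-(v-c['cy'])/f*d,-d],-1)
    if 'position' in c: R,t=np.array(c['attitude']),np.array(c['position'])
    else:
        T=np.array(c['tool_from_camera']);E=np.array(s['eef_rot']); R=E@T[:3,:3]; t=E@T[:3,3]+np.array(s['tool_pos'])
    P=p@R.T+t; P[d==0]=np.nan
    return P
E
python3 - <<'E'
from h import *
for n in ['scene','top']:
    s,c=cap(n); cv2.imwrite(f'pics/{n}.png',c['img'][:,:,::-1]); np.save(n+'.npy',cloud(c)); 
    print({k:v for k,v in c.items() if k not in('img','range_z')})
print(r.read_state(), r.grip_depth)
E
```

```text
{'fov_y': 44.63037310692576, 'cx': 330.87863686917046, 'cy': 239.4251024404535, 'position': array([1495.4140841 ,  948.29122671, 1225.58054683]), 'attitude': array([[-0.70540299, -0.43384049,  0.5605257 ],
       [ 0.70869981, -0.41797319,  0.56836872],
       [-0.01229665,  0.79817344,  0.60230221]])}
{'fov_y': 56.038839085470386, 'cx': 322.28863657416747, 'cy': 233.91588284494978, 'position': array([ 237.27285492,  -52.62452377, 1448.2560901 ]), 'attitude': array([[ 0.0115047 ,  0.97610661, -0.21698739],
       [-0.99992534,  0.01212417,  0.00152379],
       [ 0.00411817,  0.21695366,  0.97617322]])}
{'t': 0.1, 'joint_positions': array([-7.59979745e+01,  1.79571037e+01,  8.58470730e+01,  4.97643046e-04,
        7.62593266e+01, -1.28017088e+01]), 'qd': array([-0.06944928, -0.11364761, -0.13382244, -0.08408536,  0.06612266,
       -0.01321659]), 'joint_efforts': array([ 2.66282892e-03, -4.02807176e+01, -2.52644420e+01,  6.96035684e-02,
        3.42027575e-02, -7.21829133e-05]), 'tool_pos': array([ 236.65992481, -468.3728912 ,  205.62755462]), 'eef_rot': array([[ 8.92557396e-01,  4.50933728e-01, -2.59983601e-04],
       [ 4.50933731e-01, -8.92556782e-01,  1.07744995e-03],
       [ 2.53808394e-04, -1.07892129e-03, -9.99999386e-01]]), 'wrist_force': array([ 0.50986545,  1.45379825, -0.31409309]), 'ft_torque': array([ 0.01602129, -0.00023534, -0.04375781]), 'finger_force': 0.0, 'width': 88.01026150063457} 18.700000000000003
```

View pics/scene.png

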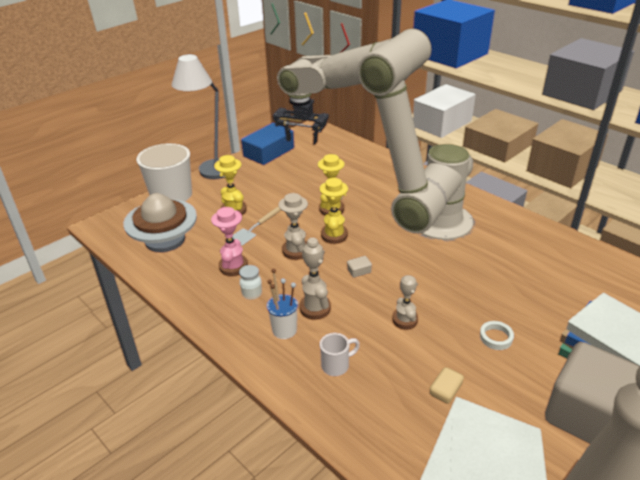

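View pics/top.png

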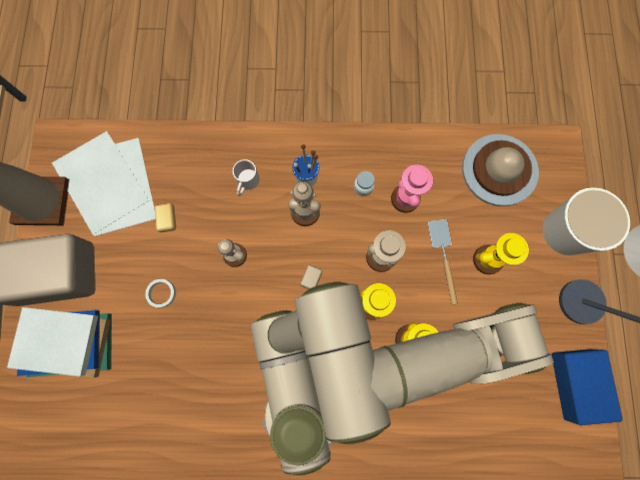

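The scene view shows these busts:

| Bust | Scene px | Top px |
|---|---|---|
| top-knot | (313,245) | (303,188) |
| grey hat | (293,205) | (390,243) |
| child | (407,285) | (228,246) |
| pink look-alike | (230,240) | (416,180) |
| yellow look-alikes | (230,185), (331,185), (334,210) | (512,248), (379,300), (420,335) |

Only the grey-buff hat at scene (293,205) matches the hat_bust. I'll measure the crowns next and confirm it with one crop.

```bash
cat > m.py <<'E'
from h import *
A={'scene':{'knot':(313,243),'hat':(293,201),'child':(407,284)},'top':{'knot':(303,188),'hat':(390,243),'child':(228,246)}}
for n in A:
    P=np.load(n+'.npy')
    for k,(u,v) in A[n].items():
        w=P[v-35:v+35,u-35:u+35].reshape(-1,3); w=w[np.isfinite(w).all(1)]
        z0={'knot':264,'hat':221,'child':169}[k]
        c=w[(w[:,2]>z0-13)&(w[:,2]<z0+8)]
        t=c[c[:,2]>np.percentile(c[:,2],97)-4]
        print(n,k,'ztop',np.percentile(c[:,2],[90,97,100]).round(1),'ctr',t.mean(0).round(1),'mid',((t.min(0)+t.max(0))/2).round(1),'ext',np.ptp(t,axis=0).round(1),len(t))
for nm in ['scene']:
    P=np.load(nm+'.npy'); g=P[300:305,560:564]
i=cv2.imread('pics/scene.png')[150:350,200:450]; cv2.imwrite('pics/crop.png',cv2.resize(i,None,fx=3,fy=3,interpolation=3))
P=np.load('top.npy');print('table z',np.nanmedian(P[220:240,120:150,2]), 'pot max',np.nanmax(P[140:180,290:320,2]))
E
python3 m.py
```

```text
scene knot ztop [262.  263.7 264.6] ctr [637.9   4.9 261.7] mid [637.7   5.8 262.2] ext [25.5 27.6  4.8] 37
scene hat ztop [222.4 224.  227. ] ctr [ 469.3 -240.5  221.8] mid [ 428.  -242.5  223.5] ext [177.5  55.9   6.9] 77
scene child ztop [169.9 171.8 175.7] ctr [492.8 227.7 170. ] mid [491.5 228.5 171.9] ext [26.3 24.8  7.8] 32
top knot ztop [261.  262.8 263.7] ctr [632.    3.1 260.4] mid [633.    3.1 261.3] ext [24.3 22.4  4.9] 42
top hat ztop [220.9 221.8 227.7] ctr [ 485.7 -245.5  219.7] mid [ 485.7 -243.1  222.8] ext [48.6 50.1  9.8] 143
top child ztop [168.1 170.  171.4] ctr [485.4 227.1 168.1] mid [484.1 224.5 168.8] ext [26.6 32.5  5.2] 37
table z -0.3534227831873977 pot max 207.52601581713998
```

View pics/crop.png

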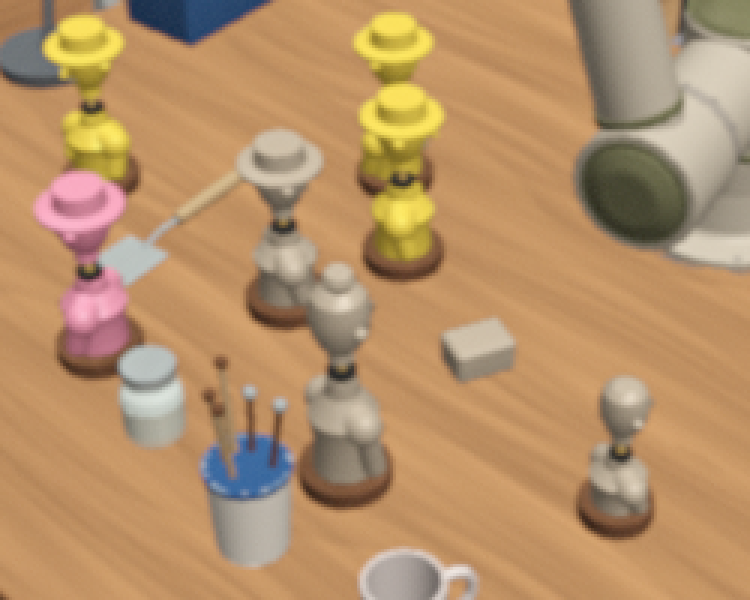

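The crop confirms it. The grey-buff hat bust at crop (280,220) is the target, with top-knot at (340,380) and child at (620,450). The pink and yellow ones are decoys. Next I shut the fingers, raise the arm and move toward the top-knot.

Request:
{"fn": "arm_command", "kwargs": {"rows": [0,0,0.15,0,0,0,0,0.05,0.05,0.35,0,0,0,0,0.2,0.2,0.5,0,0,0,0,0.35,0.35,0.5,0,0,0,0,0.5,0.5,0.5,0,0,0,0], "squeeze": 10}}

```text
t: 0.72
tool_pos: [362.7, -342.3, 331.3]
eef_rot: [[0.893, 0.451, 0.0], [0.451, -0.893, -0.0], [0.0, 0.0, -1.0]]
wrist_force: [0.3, -0.3, -0.2]
width: 39.9
finger_force: 0.0
```

Request:
{"fn": "arm_command", "kwargs": {"rows": [0.15,0.15,0,0,0,0,0,0.3,0.3,0,0,0,0,0,0.45,0.5,0,0,0,0,0,0.6,0.7,0,0,0,0,0,0.7,0.9,0,0,0,0,0]}}

```text
t: 1.35
tool_pos: [537.7, -116.7, 330.5]
eef_rot: [[0.892, 0.451, -0.001], [0.451, -0.892, 0.0], [-0.001, -0.001, -1.0]]
wrist_force: [0.5, -0.7, -0.1]
width: 0.3
finger_force: 0.0
```

Request:
{"fn": "arm_command", "kwargs": {"rows": [0.1,0.12,0,0,0,0,0,0.2,0.24,0,0,0,0,0,0.3,0.36,0,0,0,0,0,0.3,0.36,0,0,0,0,0,0.3,0.36,0,0,0,0,0]}}

```text
t: 1.98
tool_pos: [611.4, -29.0, 330.8]
eef_rot: [[0.893, 0.451, -0.001], [0.451, -0.893, -0.0], [-0.001, -0.0, -1.0]]
wrist_force: [-0.6, 0.4, 0.5]
width: 0.6
finger_force: 0.0
```

```bash
cat > w.py <<'E'
from h import *
import sys
s,c=cap('wrist'); P=cloud(c,s); cv2.imwrite(f'pics/{sys.argv[1]}.png',c['img'][:,:,::-1])
x,y,z=map(float,sys.argv[2:5])
print(s['tool_pos'].round(1),s['wrist_force'].round(2))
m=(abs(P[...,0]-x)<45)&(abs(P[...,1]-y)<45)&(P[...,2]>z-25)&(P[...,2]<z+15)
q=P[m]; print(len(q))
if len(q):
    print('z pct',np.percentile(q[:,2],[50,90,97,99]).round(1)); zt=np.percentile(q[:,2],97)
    for d in (3,5):
        t=q[q[:,2]>zt-d]; print(t.mean(0).round(1),((np.percentile(t,2,axis=0)+np.percentile(t,98,axis=0))/2).round(1),np.ptp(t,axis=0).round(1),len(t))
    v,u=np.where(m&(P[...,2]>zt-5)); print('px',u.mean(),v.mean())
E
python3 w.py w1 635 4 262
```

```text
[611.4 -29.  330.8] [-0.58  0.37  0.49]
2514
z pct [257.2 259.3 259.8 260.2]
[634.2   3.4 258.6] [634.    3.4 258.6] [26.5 26.5  4. ] 1298
[634.5   3.4 258.3] [634.3   3.3 257.7] [28.1 27.9  6. ] 1470
px 294.5489795918367 184.07755102040815
```

View pics/w1.png

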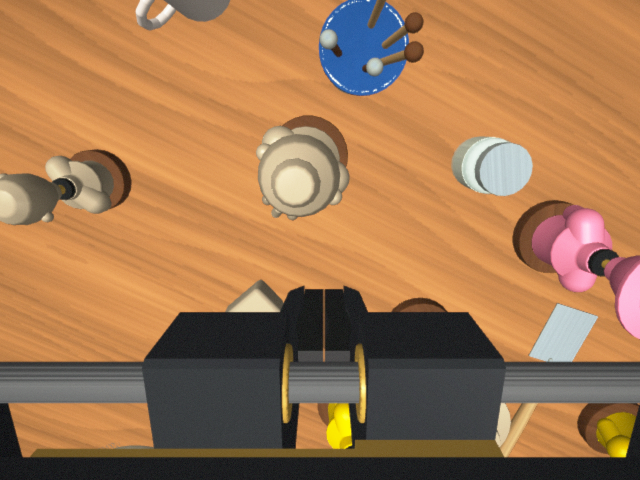

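The wrist view shows the top-knot crown at px (295,184), about (634,3.4,260) mm. I'll move over it and down to about z 270.

Request:
{"fn": "arm_command", "kwargs": {"rows": [0.05,0.07,0,0,0,0,0,0.09,0.13,-0.02,0,0,0,0,0.09,0.13,-0.1,0,0,0,0,0.09,0.13,-0.18,0,0,0,0,0.09,0.13,-0.24,0,0,0,0]}}

```text
t: 2.65
tool_pos: [634.0, 3.8, 270.0]
eef_rot: [[0.893, 0.451, -0.001], [0.451, -0.893, 0.0], [-0.001, -0.001, -1.0]]
wrist_force: [-0.0, -0.4, 0.4]
width: 0.4
finger_force: 0.0
```

Request:
{"fn": "arm_command", "kwargs": {"rows": [0,0,-0.01,0,0,0,0,0,0,-0.02,0,0,0,0,0,0,-0.03,0,0,0,0,0,0,-0.04,0,0,0,0,0,0,-0.04,0,0,0,0]}}

```text
t: 3.28
tool_pos: [634.2, 3.9, 261.0]
eef_rot: [[0.893, 0.451, -0.0], [0.451, -0.893, 0.0], [-0.0, -0.0, -1.0]]
wrist_force: [0.4, -1.0, 0.2]
width: 0.6
finger_force: 0.0
```

Request:
{"fn": "arm_command", "kwargs": {"rows": [0,0,-0.008,0,0,0,0,0,0,-0.016,0,0,0,0,0,0,-0.02,0,0,0,0,0,0,-0.024,0,0,0,0,0,0,-0.024,0,0,0,0]}}

```text
t: 3.9
tool_pos: [634.2, 3.9, 255.1]
eef_rot: [[0.893, 0.451, -0.0], [0.451, -0.893, 0.0], [-0.0, -0.0, -1.0]]
wrist_force: [-0.1, -0.1, -0.0]
width: 0.8
finger_force: 0.0
```

Run:
```python
from h import *
a=cv2.imread('pics/scene.png')
s,c=cap('scene'); b=np.ascontiguousarray(c['img'][:,:,::-1])
f=lambda i:cv2.resize(i[190:330,265:365],None,fx=4,fy=4,interpolation=3)
cv2.imwrite('pics/press1.png',np.hstack([f(a),f(b)]))
```

```text
(no output)
```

View pics/press1.png

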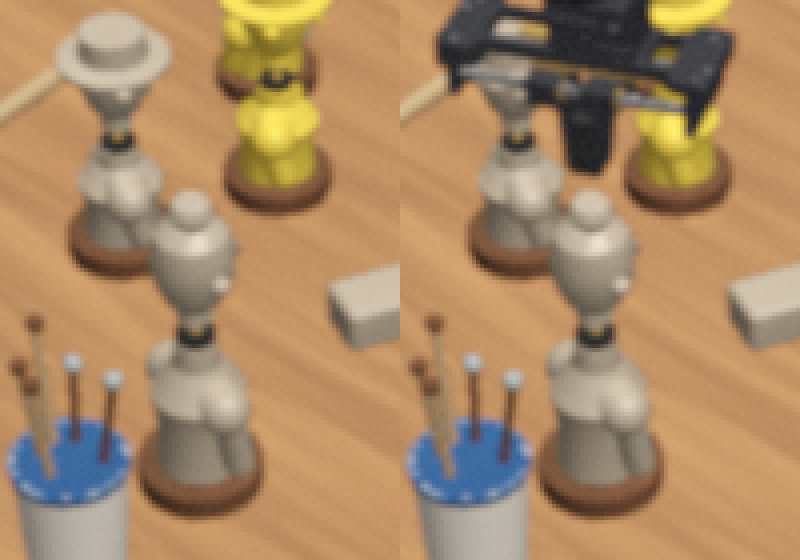

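The tip appears about 7 px above the knot (crop (588,170) against (590,200)), so there is no contact yet. I'll measure the tip in the depth clouds.

Run:
```python
from h import *
for n in ('scene','wrist'):
    s,c=cap(n); P=cloud(c,s); k=c['img'].max(2)<70
    m=k&(abs(P[...,0]-634)<60)&(abs(P[...,1]-4)<60)&(P[...,2]>240)&(P[...,2]<330)
    q=P[m]; v,u=np.where(m); print(n,len(q),s['tool_pos'].round(1))
    for z in range(240,330,6):
        t=q[(q[:,2]>=z)&(q[:,2]<z+6)]
        if len(t): print(z,len(t),t.min(0).round(0),t.max(0).round(0))
    if n=='wrist': print(np.array(c['tool_from_camera']).round(3))
    if n=='scene':
        # project expected tip and knot
        R=np.array(c['attitude']);f=240/np.tan(np.radians(c['fov_y'])/2)
        for p in ([634,4,255],[634,4,275],[634,4,260],[614,-16,255]):
            x=R.T@(np.array(p)-c['position']);print(p,(c['cx']+f*x[0]/-x[2]).round(1),(c['cy']-f*x[1]/-x[2]).round(1))
```

```text
scene 101 [634.2   3.9 255.2]
288 2 [642.   5. 293.] [643.   7. 294.]
294 10 [639.   1. 295.] [647.  18. 300.]
300 15 [632.  -2. 301.] [649.  19. 306.]
306 19 [633.   1. 306.] [650.  22. 312.]
312 16 [635.   1. 312.] [651.  21. 317.]
318 20 [632.  -1. 318.] [652.  22. 324.]
324 19 [634.  -3. 324.] [649.  21. 330.]
[634, 4, 255] 312.8 241.7
[634, 4, 275] 312.6 235.9
[634, 4, 260] 312.7 240.3
[614, -16, 255] 313.0 235.6
wrist 3980 [634.2   3.9 255.2]
282 25 [637.  -0. 287.] [647.  17. 288.]
288 358 [637.  -4. 288.] [649.  20. 294.]
294 474 [636.  -4. 294.] [649.  21. 300.]
300 562 [632.  -5. 300.] [650.  21. 306.]
306 778 [631.  -5. 306.] [650.  22. 312.]
312 553 [637.  -2. 312.] [648.  19. 318.]
318 554 [637.  -2. 318.] [648.  18. 324.]
324 676 [637.  -1. 324.] [648.  18. 330.]
[[-1.00000e-03  9.60000e-01  2.81000e-01  7.18160e+01]
 [ 1.00000e+00  1.00000e-03  1.00000e-03  8.00000e-02]
 [ 0.00000e+00  2.81000e-01 -9.60000e-01 -1.77798e+02]
 [ 0.00000e+00  0.00000e+00  0.00000e+00  1.00000e+00]]
```

Both cameras put the real fingertip at z≈287 while the TCP reads 255, about 32 mm of bias. The xy agrees. So I'll trust force feedback and descend in small steps.

Request:
{"fn": "arm_command", "kwargs": {"rows": [0,0,-0.016,0,0,0,0,0,0,-0.032,0,0,0,0,0,0,-0.048,0,0,0,0,0,0,-0.056,0,0,0,0,0,0,-0.056,0,0,0,0]}}

```text
t: 4.68
tool_pos: [634.2, 3.9, 241.0]
eef_rot: [[0.893, 0.451, -0.0], [0.451, -0.893, 0.0], [-0.0, -0.0, -1.0]]
wrist_force: [-0.1, -0.3, -0.3]
width: 0.4
finger_force: 0.0
```

```bash
cat > tip.py <<'E'
from h import *
import sys
x,y=map(float,sys.argv[1:3])
s,c=cap('wrist'); P=cloud(c,s); T=s['tool_pos']; k=c['img'].max(2)<70
m=k&(abs(P[...,0]-T[0])<30)&(abs(P[...,1]-T[1])<30)&(P[...,2]<T[2]+60)&(P[...,2]>T[2])
q=P[m]; print('tip z',np.percentile(q[:,2],[0,1]).round(1),'tcp',T.round(1),'F',np.mean([r.read_state()['wrist_force'] for _ in range(3)],0).round(2))
# height of light clay beside tip
m=(~k)&(np.hypot(P[...,0]-x,P[...,1]-y)<13)&(P[...,2]>100)&(P[...,2]<T[2]+60)
print('head top', np.percentile(P[m][:,2],[50,90,98]).round(1) if m.any() else None, m.sum())
E
python3 tip.py 634 3.5
```

```text
tip z [272.9 273.9] tcp [634.2   3.9 241. ] F [ 0.4   0.07 -1.06]
head top [258.6 259.6 273. ] 1103
```

Request:
{"fn": "arm_command", "kwargs": {"rows": [0,0,-0.01,0,0,0,0,0,0,-0.02,0,0,0,0,0,0,-0.03,0,0,0,0,0,0,-0.04,0,0,0,0,0,0,-0.04,0,0,0,0]}}

```text
t: 5.35
tool_pos: [634.1, 3.9, 230.9]
eef_rot: [[0.893, 0.451, -0.0], [0.451, -0.893, 0.0], [-0.0, -0.0, -1.0]]
wrist_force: [0.2, 0.3, 0.2]
width: 0.9
finger_force: 0.0
```

Request:
{"fn": "arm_command", "kwargs": {"rows": [0,0,-0.004,0,0,0,0,0,0,-0.008,0,0,0,0,0,0,-0.012,0,0,0,0,0,0,-0.016,0,0,0,0,0,0,-0.02,0,0,0,0]}}

```text
t: 5.98
tool_pos: [634.3, 3.9, 226.4]
eef_rot: [[0.893, 0.451, 0.001], [0.451, -0.893, -0.0], [0.0, 0.0, -1.0]]
wrist_force: [-0.5, 0.1, 2.3]
width: 0.2
finger_force: 1.3
```

```bash
python3 tip.py 634 3.5
```

```text
tip z [257.5 259.3] tcp [634.3   3.9 226.4] F [-0.54 -0.5   2.37]
head top [257.2 258.3 259. ] 541
```

Contact at about 2.4 N, so I continue down.

Request:
{"fn": "arm_command", "kwargs": {"rows": [0,0,-0.006,0,0,0,0,0,0,-0.012,0,0,0,0,0,0,-0.018,0,0,0,0,0,0,-0.024,0,0,0,0,0,0,-0.024,0,0,0,0]}}

```text
t: 6.65
tool_pos: [634.2, 3.9, 220.0]
eef_rot: [[0.893, 0.451, -0.0], [0.451, -0.893, 0.0], [-0.0, -0.0, -1.0]]
wrist_force: [0.5, -0.1, 1.3]
width: 0.5
finger_force: 1.1
```

Request:
{"fn": "arm_command", "kwargs": {"rows": [0,0,-0.004,0,0,0,0,0,0,-0.008,0,0,0,0,0,0,-0.012,0,0,0,0,0,0,-0.012,0,0,0,0,0,0,-0.012,0,0,0,0]}}

```text
t: 7.28
tool_pos: [634.2, 3.9, 217.1]
eef_rot: [[0.893, 0.451, -0.0], [0.451, -0.893, 0.0], [-0.0, -0.0, -1.0]]
wrist_force: [0.3, 0.8, 2.4]
width: 0.3
finger_force: 1.0
```

```bash
python3 tip.py 634 3.5
```

```text
tip z [248.5 250.1] tcp [634.2   3.9 217.1] F [-0.17 -1.5   1.8 ]
head top [247.9 249.  249.5] 551
```

Nearly at the washer. I'll go another 2 mm, then check the force.

Request:
{"fn": "arm_command", "kwargs": {"rows": [0,0,-0.003,0,0,0,0,0,0,-0.006,0,0,0,0,0,0,-0.008,0,0,0,0,0,0,-0.008,0,0,0,0,0,0,-0.008,0,0,0,0]}}

```text
t: 7.95
tool_pos: [634.2, 3.9, 215.1]
eef_rot: [[0.893, 0.451, 0.0], [0.451, -0.893, 0.0], [0.0, -0.0, -1.0]]
wrist_force: [0.3, 0.5, 2.0]
width: 0.2
finger_force: 1.1
```

Request:
{"fn": "arm_command", "kwargs": {"rows": [0,0,-0.003,0,0,0,0,0,0,-0.006,0,0,0,0,0,0,-0.006,0,0,0,0,0,0,-0.006,0,0,0,0,0,0,-0.006,0,0,0,0]}}

```text
t: 8.57
tool_pos: [634.3, 3.9, 213.7]
eef_rot: [[0.893, 0.451, 0.0], [0.451, -0.893, -0.0], [0.0, 0.0, -1.0]]
wrist_force: [0.1, -0.1, 3.8]
width: 0.7
finger_force: 2.1
```

```bash
python3 tip.py 634 3.5
```

```text
tip z [244.6 246.6] tcp [634.3   3.9 213.7] F [ 1.27 -0.42  3.59]
head top [244.6 245.6 246.2] 556
```

Request:
{"fn": "arm_command", "kwargs": {"rows": [0,0,-0.002,0,0,0,0,0,0,-0.004,0,0,0,0,0,0,-0.006,0,0,0,0,0,0,-0.007,0,0,0,0,0,0,-0.007,0,0,0,0]}}

```text
t: 9.25
tool_pos: [634.4, 3.9, 212.5]
eef_rot: [[0.893, 0.451, 0.001], [0.451, -0.893, -0.0], [0.001, 0.001, -1.0]]
wrist_force: [-0.1, 0.1, 8.2]
width: 0.9
finger_force: 3.6
```

It is bottomed out at 8 N. I back straight up and verify.

Request:
{"fn": "arm_command", "kwargs": {"rows": [0,0,0.02,0,0,0,0,0,0,0.06,0,0,0,0,0,0,0.15,0,0,0,0,0,0,0.25,0,0,0,0,0,0,0.3,0,0,0,0]}}

```text
t: 9.88
tool_pos: [634.4, 3.9, 288.2]
eef_rot: [[0.893, 0.451, 0.001], [0.451, -0.893, -0.0], [0.001, 0.001, -1.0]]
wrist_force: [-0.1, 0.0, -0.5]
width: 0.9
finger_force: 0.0
```

```bash
python3 tip.py 634 3.5
```

```text
tip z [319.7 321.1] tcp [634.4   3.9 288.2] F [ 0.04 -0.19  1.64]
head top [246.5 247.6 319.5] 1489
```

Request:
{"fn": "arm_command", "kwargs": {"rows": [-0.1,-0.15,0,0,0,0,0,-0.22,-0.35,0,0,0,0,0,-0.36,-0.56,0,0,0,0,0,-0.5,-0.78,0,0,0,0,0,-0.62,-0.95,0,0,0,0,0]}}

```text
t: 10.55
tool_pos: [477.6, -235.0, 286.1]
eef_rot: [[0.893, 0.451, -0.001], [0.451, -0.893, 0.001], [-0.001, -0.001, -1.0]]
wrist_force: [0.2, -0.2, 0.0]
width: 0.6
finger_force: 0.0
```

Request:
{"fn": "arm_command", "kwargs": {"rows": [-0.06,-0.1,0,0,0,0,0,-0.06,-0.15,0,0,0,0,0,-0.06,-0.15,0,0,0,0,0,-0.06,-0.15,0,0,0,0,0,-0.06,-0.15,0,0,0,0,0]}}

```text
t: 11.18
tool_pos: [464.7, -270.3, 286.8]
eef_rot: [[0.892, 0.452, 0.0], [0.452, -0.892, 0.0], [0.0, -0.0, -1.0]]
wrist_force: [-0.3, -0.8, -0.9]
width: 0.5
finger_force: 0.0
```

```bash
python3 w.py w2 486 -243 219
```

```text
[ 464.7 -270.3  286.8] [-0.25 -0.83 -0.94]
12927
z pct [196.5 217.7 218.3 218.6]
[ 486.1 -244.1  217.3] [ 485.7 -244.4  217.3] [52.2 52.   4.4] 5217
[ 486.3 -244.1  217.2] [ 485.9 -244.3  217.1] [52.3 52.5  6.4] 5285
px 302.1364238410596 191.1120151371807
```

View pics/w2.png

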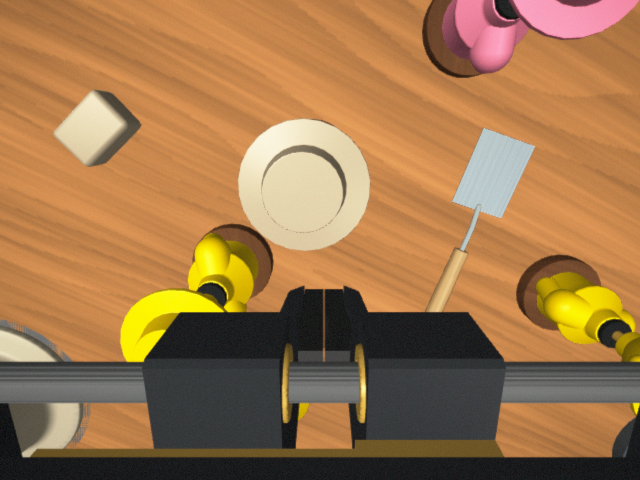

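The grey hat crown is at px (302,191), about (486,-244,218.5) mm. The top-knot head now reads 247.6, fully down. The yellow decoy is close by, so I'll check gripper-body clearance.

Run:
```python
from h import *
P=np.load('top.npy'); I=cv2.imread('pics/top.png').astype(int)
m=(I[...,2]>170)&(I[...,1]>140)&(I[...,0]<90)&(P[...,2]>160)
n,l,st,ce=cv2.connectedComponentsWithStats(m.astype(np.uint8))
for i in range(1,n):
    if st[i,4]>60: q=P[l==i]; print(ce[i].round(),q.min(0).round(),q.max(0).round())
s,c=cap('wrist'); W=cloud(c,s); E=s['eef_rot']; T=s['tool_pos']
L=(W-T)@E; k=(c['img'].max(2)<110)&(L[...,2]<-20)&(L[...,2]>-140)
q=L[k]
for z in range(-140,-20,10):
    t=q[(q[:,2]>=z)&(q[:,2]<z+10)]
    if len(t): print(z,t.min(0).round(),t.max(0).round())
# decoy centre in tool coords when over hat
print(E.T@np.array([1,0,0]),E.T@np.array([0,1,0]))
```

```text
[512. 248.] [ 436. -636.  190.] [ 525. -546.  228.]
[379. 299.] [ 287. -257.  192.] [ 378. -128.  631.]
[421. 330.] [ 227. -372.  192.] [ 270. -216.  567.]
-140 [  21.  -49. -134.] [  24.   48. -130.]
-130 [  15.  -51. -130.] [  34.   50. -120.]
-120 [   6.  -64. -120.] [  34.   63. -110.]
-110 [  -6.  -78. -110.] [  34.   78. -100.]
-100 [ -11.  -79. -100.] [ 32.  79. -90.]
-90 [-11.  -9. -90.] [ 10.   9. -80.]
-80 [-11. -10. -80.] [ 11.  10. -70.]
-70 [  7. -11. -70.] [ 11.  11. -60.]
-60 [ -3. -15. -60.] [ 11.  15. -50.]
-50 [  7. -15. -50.] [ 11.  15. -40.]
-40 [  6. -14. -40.] [ 11.  14. -31.]
[8.92024039e-01 4.51987958e-01 7.05619081e-06] [ 4.51987957e-01 -8.92024038e-01  5.65360045e-05]
```

The body starts about 64 mm above the real tip, so clearance is fine. I move over the hat and down to just above the crown, with contact expected at TCP≈187.

Request:
{"fn": "arm_command", "kwargs": {"rows": [0.05,0.06,0,0,0,0,0,0.085,0.105,-0.06,0,0,0,0,0.085,0.105,-0.18,0,0,0,0,0.085,0.105,-0.3,0,0,0,0,0.085,0.105,-0.36,0,0,0,0]}}

```text
t: 11.9
tool_pos: [485.3, -243.6, 194.7]
eef_rot: [[0.892, 0.452, -0.002], [0.452, -0.892, 0.002], [-0.001, -0.003, -1.0]]
wrist_force: [0.7, 0.9, -0.4]
width: 0.5
finger_force: 0.0
```

Request:
{"fn": "arm_command", "kwargs": {"rows": [0,0,-0.008,0,0,0,0,0,0,-0.016,0,0,0,0,0,0,-0.024,0,0,0,0,0,0,-0.032,0,0,0,0,0,0,-0.04,0,0,0,0]}}

```text
t: 12.52
tool_pos: [485.5, -244.9, 186.9]
eef_rot: [[0.893, 0.451, 0.0], [0.451, -0.893, -0.0], [0.0, 0.0, -1.0]]
wrist_force: [-0.2, 0.7, -0.7]
width: 0.6
finger_force: 0.0
```

Request:
{"fn": "arm_command", "kwargs": {"rows": [0,0,-0.006,0,0,0,0,0,0,-0.012,0,0,0,0,0,0,-0.018,0,0,0,0,0,0,-0.024,0,0,0,0,0,0,-0.024,0,0,0,0]}}

```text
t: 13.15
tool_pos: [485.5, -244.9, 180.9]
eef_rot: [[0.893, 0.451, 0.0], [0.451, -0.893, -0.0], [0.0, 0.0, -1.0]]
wrist_force: [-1.0, 0.0, 2.0]
width: 0.5
finger_force: 1.1
```

In contact, and I continue down.

Request:
{"fn": "arm_command", "kwargs": {"rows": [0,0,-0.006,0,0,0,0,0,0,-0.012,0,0,0,0,0,0,-0.018,0,0,0,0,0,0,-0.024,0,0,0,0,0,0,-0.024,0,0,0,0]}}

```text
t: 13.78
tool_pos: [485.5, -244.8, 174.7]
eef_rot: [[0.893, 0.451, -0.0], [0.451, -0.893, 0.0], [-0.0, -0.0, -1.0]]
wrist_force: [-0.8, 0.3, 1.7]
width: 0.3
finger_force: 1.0
```

Request:
{"fn": "arm_command", "kwargs": {"rows": [0,0,-0.004,0,0,0,0,0,0,-0.008,0,0,0,0,0,0,-0.012,0,0,0,0,0,0,-0.012,0,0,0,0,0,0,-0.012,0,0,0,0]}}

```text
t: 14.4
tool_pos: [485.5, -244.9, 171.8]
eef_rot: [[0.893, 0.451, -0.0], [0.451, -0.893, 0.0], [-0.0, -0.0, -1.0]]
wrist_force: [-0.5, -1.0, 2.5]
width: 0.7
finger_force: 1.1
```

Request:
{"fn": "arm_command", "kwargs": {"rows": [0,0,-0.002,0,0,0,0,0,0,-0.004,0,0,0,0,0,0,-0.006,0,0,0,0,0,0,-0.006,0,0,0,0,0,0,-0.006,0,0,0,0]}}

```text
t: 15.02
tool_pos: [485.5, -244.9, 170.5]
eef_rot: [[0.893, 0.451, 0.0], [0.451, -0.893, -0.0], [0.0, 0.0, -1.0]]
wrist_force: [-0.5, -0.3, 5.0]
width: 0.8
finger_force: 2.3
```

Request:
{"fn": "arm_command", "kwargs": {"rows": [0,0,-0.002,0,0,0,0,0,0,-0.004,0,0,0,0,0,0,-0.005,0,0,0,0,0,0,-0.005,0,0,0,0,0,0,-0.005,0,0,0,0]}}

```text
t: 15.65
tool_pos: [485.6, -245.0, 169.6]
eef_rot: [[0.893, 0.451, 0.001], [0.451, -0.893, -0.001], [0.0, 0.001, -1.0]]
wrist_force: [-0.0, 0.9, 7.4]
width: 0.1
finger_force: 3.5
```

Request:
{"fn": "arm_command", "kwargs": {"rows": [0,0,0.02,0,0,0,0,0,0,0.06,0,0,0,0,0,0,0.15,0,0,0,0,0,0,0.3,0,0,0,0,0,0,0.4,0,0,0,0]}}

```text
t: 16.27
tool_pos: [485.5, -244.9, 271.0]
eef_rot: [[0.893, 0.451, 0.001], [0.451, -0.893, -0.001], [0.0, 0.001, -1.0]]
wrist_force: [0.2, 0.4, -0.1]
width: 0.4
finger_force: 0.0
```

```bash
python3 tip.py 486 -244
```

```text
tip z [301.8 303.9] tcp [ 485.5 -244.9  271. ] F [-0.37 -0.31  3.09]
head top [203.7 204.6 302.7] 1245
```

The hat is down at 204.6. Now to the child.

Request:
{"fn": "arm_command", "kwargs": {"rows": [0,0.15,0,0,0,0,0,0,0.35,0,0,0,0,0,0,0.57,0,0,0,0,0,-0.02,0.8,0,0,0,0,0,-0.04,1.0,0,0,0,0,0]}}

```text
t: 16.95
tool_pos: [474.8, 7.1, 268.7]
eef_rot: [[0.892, 0.451, -0.001], [0.451, -0.892, 0.0], [-0.0, -0.001, -1.0]]
wrist_force: [0.1, -0.5, 0.4]
width: 0.4
finger_force: 0.0
```

Request:
{"fn": "arm_command", "kwargs": {"rows": [-0.01,0.22,0,0,0,0,0,-0.02,0.42,0,0,0,0,0,-0.04,0.62,0,0,0,0,0,-0.04,0.72,-0.1,0,0,0,0,-0.04,0.76,-0.16,0,0,0,0]}}

```text
t: 17.58
tool_pos: [464.7, 196.1, 227.6]
eef_rot: [[0.892, 0.452, -0.002], [0.452, -0.892, -0.0], [-0.002, -0.001, -1.0]]
wrist_force: [0.3, 0.5, -0.4]
width: 0.7
finger_force: 0.0
```

Request:
{"fn": "arm_command", "kwargs": {"rows": [0,0,0,0,0,0,0,0,0,0,0,0,0,0,0,0,0,0,0,0,0,0,0,0,0,0,0,0,0,0,0,0,0,0,0]}}

```text
t: 18.2
tool_pos: [465.6, 194.9, 229.3]
eef_rot: [[0.893, 0.451, 0.0], [0.451, -0.893, 0.0], [0.0, 0.0, -1.0]]
wrist_force: [-0.6, 0.6, -0.1]
width: 0.3
finger_force: 0.0
```

```bash
python3 w.py w3 487 227 168
python3 - <<'E'
from h import *
s,c=cap('wrist');P=cloud(c,s)
m=(abs(P[...,0]-487)<50)&(abs(P[...,1]-227)<50)&(P[...,2]>135)&(P[...,2]<180)
q=P[m]; A=np.c_[2*q,np.ones(len(q))]; x=np.linalg.lstsq(A,(q**2).sum(1),rcond=None)[0]; print('sphere',x[:3].round(1),np.sqrt(x[3]+x[:3]@x[:3]).round(1))
for z in (150,155,160,164):
    t=P[m&(abs(P[...,2]-z)<1.5)];print(z,((t.min(0)+t.max(0))/2).round(1),np.ptp(t,axis=0).round(1))
E
```

```text
[465.6 194.9 229.3] [-0.56  0.59 -0.11]
4172
z pct [161.9 166.1 166.7 167.2]
[486.3 228.3 165.5] [486.2 228.3 165.5] [30.7 29.8  4.7] 1593
[486.7 228.6 164.8] [486.3 228.5 164.5] [34.4 34.2  6.7] 2130
px 290.4835680751174 187.87652582159623
sphere [485.6 228.4 142.1] 25.5
150 [487.1 228.4 150. ] [45.2 46.   2.9]
155 [486.6 228.3 155. ] [43.1 43.2  2.9]
160 [486.3 228.3 160. ] [40.5 40.2  3. ]
164 [486.2 228.9 164. ] [32.9 31.7  3. ]
```

View pics/w3.png

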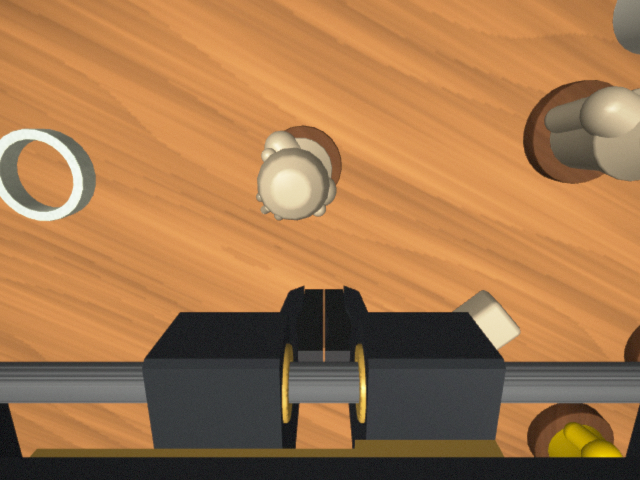

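The child crown is at px (290,188), about (486,228.4,166.7) mm. Contact is expected at TCP≈135, bottom at about 117.5.

Request:
{"fn": "arm_command", "kwargs": {"rows": [0.04,0.07,0,0,0,0,0,0.08,0.135,-0.05,0,0,0,0,0.08,0.135,-0.16,0,0,0,0,0.08,0.135,-0.28,0,0,0,0,0.08,0.135,-0.34,0,0,0,0]}}

```text
t: 18.92
tool_pos: [485.0, 228.8, 142.8]
eef_rot: [[0.893, 0.451, -0.002], [0.451, -0.893, -0.0], [-0.002, -0.0, -1.0]]
wrist_force: [-0.4, -0.5, 0.5]
width: 0.2
finger_force: 0.0
```

Request:
{"fn": "arm_command", "kwargs": {"rows": [0,0,-0.008,0,0,0,0,0,0,-0.016,0,0,0,0,0,0,-0.024,0,0,0,0,0,0,-0.032,0,0,0,0,0,0,-0.04,0,0,0,0]}}

```text
t: 19.55
tool_pos: [485.6, 228.9, 134.2]
eef_rot: [[0.893, 0.451, 0.0], [0.451, -0.893, 0.0], [0.0, 0.0, -1.0]]
wrist_force: [0.5, -0.1, 2.0]
width: 0.6
finger_force: 0.9
```

Request:
{"fn": "arm_command", "kwargs": {"rows": [0,0,-0.006,0,0,0,0,0,0,-0.012,0,0,0,0,0,0,-0.018,0,0,0,0,0,0,-0.02,0,0,0,0,0,0,-0.02,0,0,0,0]}}

```text
t: 20.18
tool_pos: [485.5, 228.9, 129.1]
eef_rot: [[0.893, 0.451, 0.0], [0.451, -0.893, 0.0], [0.0, 0.0, -1.0]]
wrist_force: [1.0, 0.9, 2.3]
width: 0.5
finger_force: 1.2
```

Request:
{"fn": "arm_command", "kwargs": {"rows": [0,0,-0.006,0,0,0,0,0,0,-0.012,0,0,0,0,0,0,-0.018,0,0,0,0,0,0,-0.024,0,0,0,0,0,0,-0.024,0,0,0,0]}}

```text
t: 20.8
tool_pos: [485.5, 228.9, 123.0]
eef_rot: [[0.893, 0.451, -0.0], [0.451, -0.893, -0.0], [-0.0, -0.0, -1.0]]
wrist_force: [-0.1, 0.0, 1.7]
width: 0.1
finger_force: 1.1
```

Request:
{"fn": "arm_command", "kwargs": {"rows": [0,0,-0.004,0,0,0,0,0,0,-0.008,0,0,0,0,0,0,-0.012,0,0,0,0,0,0,-0.012,0,0,0,0,0,0,-0.012,0,0,0,0]}}

```text
t: 21.42
tool_pos: [485.5, 228.9, 120.1]
eef_rot: [[0.893, 0.451, -0.0], [0.451, -0.893, 0.0], [-0.0, -0.0, -1.0]]
wrist_force: [1.2, 1.0, 1.9]
width: 0.5
finger_force: 1.1
```

Request:
{"fn": "arm_command", "kwargs": {"rows": [0,0,-0.002,0,0,0,0,0,0,-0.004,0,0,0,0,0,0,-0.006,0,0,0,0,0,0,-0.006,0,0,0,0,0,0,-0.006,0,0,0,0]}}

```text
t: 22.05
tool_pos: [485.5, 228.9, 118.7]
eef_rot: [[0.893, 0.451, 0.0], [0.451, -0.893, 0.0], [0.0, 0.0, -1.0]]
wrist_force: [0.6, 0.4, 3.4]
width: 0.2
finger_force: 1.8
```

Request:
{"fn": "arm_command", "kwargs": {"rows": [0,0,-0.002,0,0,0,0,0,0,-0.004,0,0,0,0,0,0,-0.006,0,0,0,0,0,0,-0.006,0,0,0,0,0,0,-0.006,0,0,0,0]}}

```text
t: 22.68
tool_pos: [485.7, 229.0, 117.5]
eef_rot: [[0.893, 0.451, 0.001], [0.451, -0.893, 0.0], [0.001, 0.0, -1.0]]
wrist_force: [0.2, -0.7, 6.0]
width: 0.7
finger_force: 3.2
```

Request:
{"fn": "arm_command", "kwargs": {"rows": [0,0,0.02,0,0,0,0,0,0,0.06,0,0,0,0,0,0,0.15,0,0,0,0,0,0,0.3,0,0,0,0,0,0,0.4,0,0,0,0]}}

```text
t: 23.3
tool_pos: [485.5, 228.9, 219.0]
eef_rot: [[0.893, 0.451, 0.001], [0.451, -0.893, 0.0], [0.001, 0.0, -1.0]]
wrist_force: [1.0, 0.3, 0.1]
width: 0.6
finger_force: 0.0
```

Request:
{"fn": "arm_command", "kwargs": {"rows": [0,0,0.1,0,0,0,0,0,0,0.2,0,0,0,0,0,0,0.2,0,0,0,0,0,0,0.2,0,0,0,0,0,0,0.2,0,0,0,0]}}

```text
t: 23.92
tool_pos: [485.1, 228.8, 266.0]
eef_rot: [[0.893, 0.451, -0.002], [0.451, -0.893, -0.0], [-0.002, -0.0, -1.0]]
wrist_force: [0.4, 0.4, 0.5]
width: 0.4
finger_force: 0.0
```

```bash
python3 tip.py 486 228.4
python3 - <<'E'
from h import *
s,c=cap('scene'); P=cloud(c)
for x,y,z in((634,3.5,248),(486,-244,205),(486,228,153)):
    m=(np.hypot(P[...,0]-x,P[...,1]-y)<14)&(P[...,2]<z+20)&(P[...,2]>z-8); q=P[m]; print(q.mean(0).round(1),np.percentile(q[:,2],90).round(1))
cv2.imwrite('pics/end.png',c['img'][:,:,::-1])
E
```

```text
tip z [297.5 299.1] tcp [485.1 228.8 266. ] F [-0.82 -0.06  0.31]
head top [151.  152.2 297.8] 911
[636.    5.7 246.9] 250.6
[ 486.5 -244.2  206.3] 208.9
[486.3 228.7 152.7] 156.0
```

View pics/end.png

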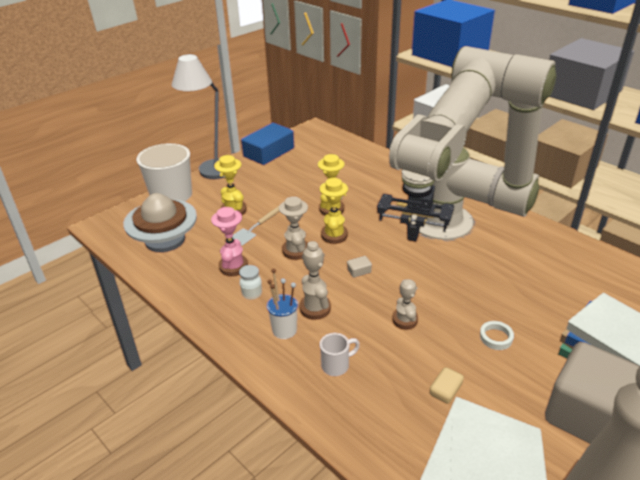

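All three heads are down, at scene px (313,250), (293,207) and (407,288). The busts are upright, nothing else has moved and the arm is clear, so I'm handing in.

```bash
python3 -c "
from bench import r
print(r.sign_off())"
```

```text
the job is handed in; nothing more can be done
None
```

I pressed all three heads down onto their washers in the order top-knot, hat, child, with at most about 8 N measured at the wrist after each step, and handed the job in at about 24 s; sign-off returned no verdict.

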